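# Read the jamb's label, then offer up the shutter flap to its hinge

### The arm

A 6-joint arm with a two-finger parallel gripper is mounted at the origin on the work surface. World frame = base frame: x ahead of the robot, y to its left, z up, the work surface at z = 0. Lengths are in m, angles in rad, forces in N, time in s.
With the tool pointing down it reaches from about 0.3 to 0.825 m from the base axis. Payload 5.4 kg.
Tool frame: the origin (TCP) lies midway between the tips of the shut fingers; the grasp point (between the pads) lies ctrl.grasp_offset behind it (ctrl.grasp_offset is the distance from the TCP to the grasp point, in m); z points along the fingers, y is the direction in which the jaws open and shut (so a half turn about z gives the same grasp; the last joint's range is limited). The gripper opens to 92 mm and grips with 3 to 60 N. Pads are 20 mm wide; open, the fingers measure 128 mm over their backs; the gripper's body (75 mm by 189 mm) begins 69 mm behind the grasp point.
Start: joints at [-1.55, 0.158, 1.597, -0, 1.386, -0.21], TCP at [0.132, -0.56, 0.215] pointing down, gripper open.
Joint ranges: [-2.91, 2.91], [-0.94, 2.29], [0.18, 2.7], [-1.29, 4.43], [0.17, 2.64], [-3, 3]. Speed limits (rad/s): [2.57, 2.57, 3.14, 3.14, 3.14, 3.14].

### API

Orientations are given as [roll, pitch, yaw] about the fixed x, y, z axes, in that order (R = Rz(yaw) Ry(pitch) Rx(roll)).
In Python, from rig import sensors, imaging, ticket, ctrl gives the robot as it stands. The module is installed in compiled form; this text tells all that it offers.
- The arm moves only by the tool move_arm, never from a script. Its argument "increments" is a list of rows, each an object with "rotation": the turn, a rotation vector about the tool's x, y, z in rad, a list of three; "slide": the shift along the tool's x, y, z in m, a list of three; "hand": the opening, from -1 (shut) to 1 (fully open), so that 0 is half open. In form: [{"rotation": [wx, wy, wz], "slide": [dx, dy, dz], "hand": hand}, ...]. A call has 1 to 20 rows; each row shifts and turns the commanded pose from where the row before left it, along the tool's axes as they then stand; what a row does not reach is not made up. A row lasts 1/8 s, in which the tool goes at most 62.5 mm and 10.7 degrees, less where a joint would pass 70% of its speed; a pose out of reach is approached as far as the arm can. A call with a gripper value outside its range is refused whole. The fingers move at their own pace and stop on an object; the grip force is fixed at half the most. Time passes only in rows, so rows that do not move let the fingers close. It gives the time, the measured TCP pose, the force and the opening at its end, in the units of the state.
- sensors.sense(): the state, without advancing time (a new reading comes with each control period).
- imaging.camera(name): name is "side" or "top"; returns the picture (420x560x3 uint8, red, green, blue); there is no depth.
- imaging.calibration(name): a dict with "fx", "fy", "cx", "cy" (pixels), "world_to_cam" (4x4, takes a point from world to camera coordinates). Camera axes: x right, y down, z forward; pixel columns grow to the right and rows downward; lengths in m; the calibration is good to about 2 mm. A picture is of the moment at which its call begins. calibration takes no time and is no camera call.
- ticket.finish_job(): hands the job in, once; it reports no verdict.
The state is a dict: "time_s": time; "q": joint angles; "qvel": joint speeds; "tau": joint torques, N m; "ee_pos": TCP position; "ee_rot": TCP orientation; "force": force on the tool from outside, world axes, zero at the start; "ft_torque": the same for the moment, N m; "finger_gap": finger opening in m.
Only numpy, scipy, OpenCV 4.12 (cv2) and the standard library are available. Lean on these libraries where they do the work, as an engineer would, in place of code of your own. Each camera call takes 0.05 s, during which the arm holds its last target.

### The job

We are hanging a shutter flap on the microscope enclosure: first pick up the code reader, aim it from above at the label on top of the jamb post and hold it steady on the label for a good second from about a hand's width (5 to 13 cm) away, then lay it flat on the worktop again and let go. Next take the flap with the single short knuckle by its pull and bring the knuckle between the jamb's two knuckles, flap level with its pull up and all three holes in line, so that the 8 mm pin could be pushed straight through. Finish while still holding the flap there, motionless and not pressed against the jamb, and leave the two other flaps, the pin and everything else where they are.

Things in the scene. Friction and masses are not known exactly. Their poses are not given: they have to be found in the camera images.
- reader_grip (a point): Code reader, always on: white straight body 125 x 34 x 36 mm (x, y, z) lying flat, with a black head at its +x end (whole length 156 mm, head 40 mm wide, 44 mm high); 0.18 kg. This point is inside the body, 18 mm above its underside, 70 mm ahead of its rear end; x points to the head, z up. Grip it across its 34 mm width (y).
- reader_window (a point): Centre of the reader's amber window in the slanted face of the head, 76 mm ahead (x) of reader_grip and 7 mm lower. This frame's x axis is the reading beam: forward and 45 degrees down when the reader is level. It reads 50 to 130 mm along the beam, the label's centre within 15 mm of the beam's line, at most 57 degrees off the label's normal, nearly still for 1 s.
- label (a point): Paper bar label, 28 x 44 mm (x, y of the jamb), flat on the top face of the jamb post, 120 mm above the worktop; this point is its centre, z is its normal (up).
- jamb_hinge (a point): Fixed jamb: aluminium post 50 x 130 x 120 mm (x, y, z) on a foot 110 x 150 x 12 mm; on its -x face a hinge leaf with two steel knuckles (24 mm outside, 14 mm hole, 30 mm long each), 36 mm apart. This point: middle of that gap, on the hole axis, 98 mm up, 46 mm in front (-x) of the label centre, 17 mm off the leaf. y: along the hole axis, z up. Gap open to -x, above, below.
- flap_grip (a point): The flap to hang: 80 x 80 x 5 mm aluminium plate, black pull block on top (44 mm along x, 16 along y, 45 tall), SINGLE SHORT steel knuckle (24 mm outside, 14 mm hole, 30 mm long) in the middle of the +x edge. Lies flat, pull up, 0.2 kg. Point: middle of the pull, 27.5 mm above the underside; x to the knuckle, z up. The plate spans x -45 to +35 mm, then a 28 mm wide neck. Grip the pull across its 16 mm (y).
- flap_knuckle (a point): Centre of the hole of the flap's single knuckle: 55 mm ahead (x) of flap_grip, 15.5 mm lower (12 mm above the underside). y runs along the hole.
- flap_long_grip (a point): A different flap, leave it: same plate and pull (same frame as flap_grip), but its single knuckle is 56 mm long, too long for the gap.
- flap_double_grip (a point): A different flap, leave it: same plate and pull (same frame as flap_grip), but two 22 mm knuckles with a gap between, centred 26 mm either side of the middle. The three flaps lie in three places, in any order.
- wash_bottle: Bystander: white bottle, 60 mm across, 160 mm tall; origin under its centre.
- slide_box: Bystander: blue slide box 80 x 100 x 32 mm; origin under its centre.
- screwdriver: Bystander: screwdriver with black handle lying on the worktop, about 200 mm long and 30 mm high.
- lens_can: Bystander: small aluminium can with black cap, 40 mm across, 55 mm tall; origin under its centre.
- pin_tray: Bystander: open aluminium tray 130 x 70 x 16 mm holding the pin; origin under its centre.
- hinge_pin: Bystander: the steel hinge pin, 8 mm thick, 100 mm long, lying in the tray; a colleague pushes it in later.
Things that resemble listed ones, but are neither listed nor needed, are in the scene too. What is shaped like the part that bears label but orange, red or yellow is not meant.

How it is judged:
On the way, in this order (a step that is already met when the one before it is completed fails the run):
1. the reader is held steady with its beam on the label for one second (x of label in the frame of reader_window between 0.05 and 0.13 m and y of label in the frame of reader_window between -0.015 and 0.015 m and z of label in the frame of reader_window between -0.015 and 0.015 m and angle between the x axis of reader_window and the z axis of label, either way round below 1 rad and linear speed of reader below 0.03 m/s and contact force between the fingers and reader above 0.5 N), for 1 s.
2. the reader lies flat on the worktop again, let go (height (world z) of reader_grip below 0.026 m and angle between reader_grip's own z axis and vertical below 0.15 rad and contact force between the fingers and reader below 0.05 N and linear speed of reader below 0.02 m/s), for 0.2 s.
At the end, for the whole second after the job is handed in: Flap in the fingers, still, level (0.15 rad), pull up; knuckle hole within 3.5 mm of the jamb's hole axis fore-and-aft and in height, 5 mm along it, axes within 0.08 rad, under 5 N on the jamb. Reader flat on the worktop, let go. Bystanders moved under 30 mm (all of step 2 and x of flap_knuckle in the frame of jamb_hinge between -0.0035 and 0.0035 m and z of flap_knuckle in the frame of jamb_hinge between -0.0035 and 0.0035 m and y of flap_knuckle in the frame of jamb_hinge between -0.005 and 0.005 m and angle between the y axis of flap_knuckle and the y axis of jamb_hinge, either way round below 0.08 rad and angle between flap_knuckle's own z axis and vertical below 0.15 rad and contact force between the fingers and flap above 1 N and contact force between flap and jamb below 5 N and linear speed of flap below 0.02 m/s); the arm keeps its last pose, push and grip.
It fails at once if a bystander is disturbed (moved more than 30 mm) (distance of any of flap_long_grip, flap_double_grip, wash_bottle, slide_box, screwdriver, lens_can, pin_tray, hinge_pin from where it was at the start of the episode above 0.03 m).
It also fails if it takes over 64 s, if anything falls off the work surface, if the arm or the gripper's body presses on something with over 40 N, if the wrist force passes 120 N, or if a joint passes its speed limit or range.

## Working session

There is one attempt and no reset: what is moved stays moved. The work goes in short steps, Python scripts to look and compute and a tool call to move; the robot and the scene stay as the last step left them, time stands still between calls to the robot, and variables do not carry over. Pictures are saved under pics/ and viewed, and the job is handed in when it is done.

Besides the shell and the picture viewer there is one more tool, called by a JSON object that holds its "method" and its "body", one argument or row to a line. move_arm: Moves the arm, as the interface text tells. Its arguments: {"type":"object","properties":{"increments":{"type":"array"}},"required":["increments"]}

```bash
mkdir -p pics; python3 - <<'E'
from rig import sensors, imaging, ctrl
import cv2, numpy as np
s=sensors.sense(); print(s['time_s'],s['ee_pos'],s['ee_rot'],s['finger_gap'],ctrl.grasp_offset)
for n in('side','top'):
    im=imaging.camera(n); cv2.imwrite(f'pics/{n}0.png',im[:,:,::-1]); c=imaging.calibration(n); print(n,c)
E
```

```text
0.0 [ 0.13149862 -0.55914328  0.21364294] [-3.13980326e+00 -3.62794594e-04  2.30812926e-01] 0.09202624681141185 0.0187
side {'fx': 495.9767395334331, 'fy': 495.9767395334331, 'cx': 280.717567021824, 'cy': 211.2176639810446, 'world_to_cam': array([[ 0.13967569, -0.98997974,  0.02075633,  0.00291744],
       [-0.54878419, -0.09484167, -0.83056666,  0.35159113],
       [ 0.82421273,  0.10461922, -0.5565323 ,  0.88405689],
       [ 0.        ,  0.        ,  0.        ,  1.        ]])}
top {'fx': 480.42716284466275, 'fy': 480.42716284466275, 'cx': 277.16988933120024, 'cy': 211.31228640276666, 'world_to_cam': array([[-0.00978023, -0.99993331,  0.00614203,  0.06346851],
       [-0.98357461,  0.00851274, -0.18030118,  0.4900641 ],
       [ 0.18023687, -0.00780453, -0.98359227,  1.50404934],
       [ 0.        ,  0.        ,  0.        ,  1.        ]])}
```

View pics/side0.png

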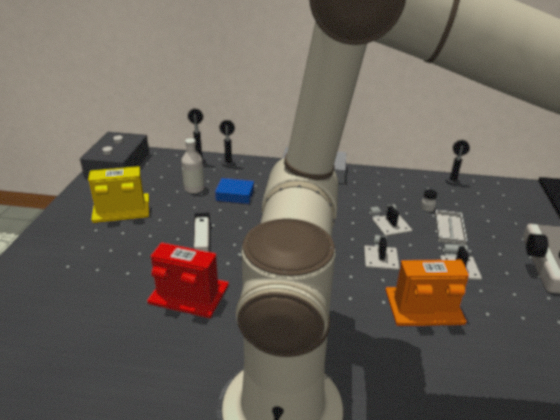

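View pics/top0.png

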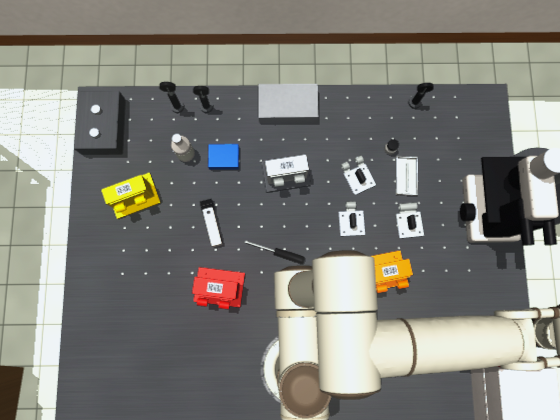

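```bash
python3 - <<'E'
import cv2, numpy as np
t=cv2.imread('pics/top0.png')
a=cv2.resize(t[140:250,330:440],None,fx=5,fy=5,interpolation=cv2.INTER_CUBIC)
cv2.imwrite('pics/c1.png',a)
b=cv2.resize(t[145:205,250:330],None,fx=8,fy=8,interpolation=cv2.INTER_CUBIC)
cv2.imwrite('pics/c2.png',b)
b=cv2.resize(t[190:260,180:250],None,fx=8,fy=8,interpolation=cv2.INTER_CUBIC)
cv2.imwrite('pics/c3.png',b)
E
```

```text
(no output)
```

View pics/c1.png

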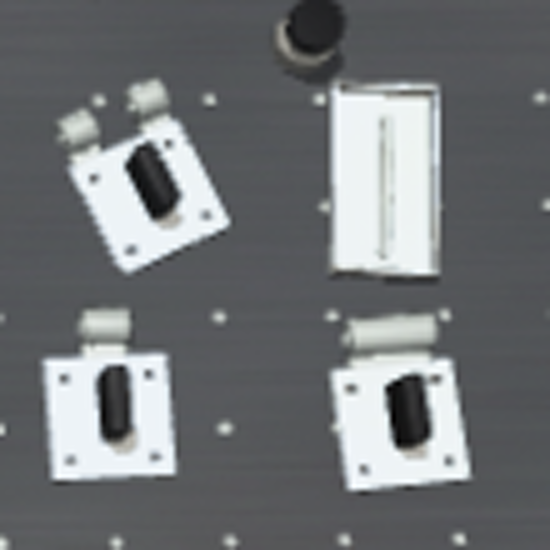

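View pics/c2.png

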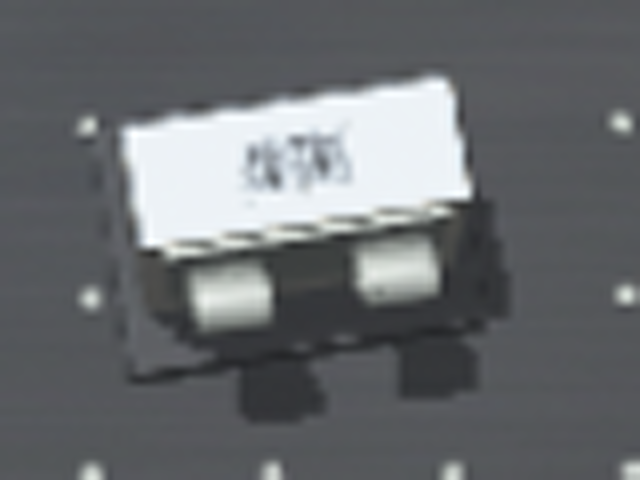

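View pics/c3.png

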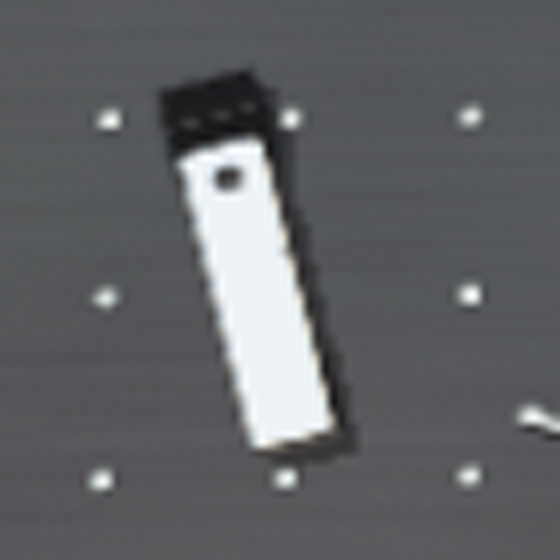

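```bash
cat > h.py <<'E'
import cv2, numpy as np
from rig import imaging
def ray(n,uv,z):
    c=imaging.calibration(n); M=c['world_to_cam']; R=M[:3,:3]; t=M[:3,3]; o=-R.T@t
    uv=np.atleast_2d(uv).astype(float)
    d=np.c_[(uv[:,0]-c['cx'])/c['fx'],(uv[:,1]-c['cy'])/c['fy'],np.ones(len(uv))]@R
    return o+d*((z-o[2])/d[:,2:])
def proj(n,P):
    c=imaging.calibration(n); M=c['world_to_cam']; p=np.atleast_2d(P)@M[:3,:3].T+M[:3,3]
    return np.c_[c['fx']*p[:,0]/p[:,2]+c['cx'],c['fy']*p[:,1]/p[:,2]+c['cy']]
K=8
def blob(img,box,thr,z,n='top',inv=False,near=None):
    """largest blob brighter than thr in box, corner quad in world on plane z"""
    x0,y0,x1,y1=box
    g=cv2.resize(img[y0:y1,x0:x1],None,fx=K,fy=K,interpolation=cv2.INTER_CUBIC)
    g=g.min(2) if not inv else 255-g.max(2)
    m=(g>thr).astype(np.uint8)
    m=cv2.morphologyEx(m,cv2.MORPH_CLOSE,np.ones((25,25)))
    m=cv2.morphologyEx(m,cv2.MORPH_OPEN,np.ones((17,17)))
    cs,_=cv2.findContours(m,cv2.RETR_EXTERNAL,cv2.CHAIN_APPROX_NONE)
    c=max(cs,key=cv2.contourArea)
    uv=(c[:,0,:]+.5)/K-.5+[x0,y0]
    P=ray(n,uv,z)[:,:2]
    r=cv2.minAreaRect((P*1000).astype(np.float32))
    M=cv2.moments((P*1000).astype(np.float32))
    return r,(M['m10']/M['m00'],M['m01']/M['m00']),uv
E
python3 - <<'E'
from h import *
t=cv2.imread('pics/top0.png')
c=imaging.calibration('top')['world_to_cam'];print('cam',-c[:3,:3].T@c[:3,3]); c=imaging.calibration('side')['world_to_cam'];print('cam',-c[:3,:3].T@c[:3,3])
for nm,box,z in [('reader',(190,200,235,255),.036),('jamb',(255,148,325,178),.12),('flap',(332,205,372,240),.005),('long',(392,205,432,240),.005)]:
  for thr in(150,180,205):
    r,m,uv=blob(t,box,thr,z); print(nm,thr,np.round(r[0],1),np.round(r[1],1),round(r[2],1),'mom',np.round(m,1))
E
```

```text
cam [0.21155019 0.07103089 1.56734062]
cam [-0.53611078 -0.05625565  0.78396553]
reader 150 [445.5 270.8] [125.   34.8] 14.8 mom [445.7 270.8]
reader 180 [445.7 270.7] [123.3  33.2] 14.7 mom [445.8 270.7]
reader 205 [445.7 270.4] [122.1  31.5] 14.7 mom [444. 270.]
jamb 150 [613.   27.6] [ 74.1 132. ] 8.3 mom [620.   27.3]
jamb 180 [619.3  28.4] [ 59.3 130.4] 8.4 mom [621.5  29.1]
jamb 205 [619.6  28. ] [ 58.  128.8] 9.2 mom [621.9  29.3]
flap 150 [ 467.7 -185.3] [103.   82.4] 2.5 mom [ 461.6 -185.6]
flap 180 [ 468.  -185.4] [102.   80.6] 2.5 mom [ 460.2 -184.8]
flap 205 [ 461.1 -185.9] [86.8 79.1] 2.3 mom [ 456.8 -184.4]
long 150 [ 464.4 -374.6] [110.5  84.3] 5.8 mom [ 459.9 -376.4]
long 180 [ 464.6 -375. ] [109.5  82.3] 5.7 mom [ 458.8 -376.4]
long 205 [ 453.5 -376.2] [85.9 80.6] 5.8 mom [ 452.2 -377. ]
```

```bash
cat >> h.py <<'E'
def edges(img,box,thr,z,yaw,c,hl,hw,n='top',tol=.012):
    """fit far(+x)/near(-x)/left(+y)/right(-y) edge lines; returns yaw and offsets in frame(c,yaw)"""
    x0,y0,x1,y1=box
    g=cv2.resize(img[y0:y1,x0:x1],None,fx=K,fy=K,interpolation=cv2.INTER_CUBIC).min(2)
    m=(g>thr).astype(np.uint8)
    cs,_=cv2.findContours(m,cv2.RETR_EXTERNAL,cv2.CHAIN_APPROX_NONE)
    q=max(cs,key=cv2.contourArea)
    P=ray(n,(q[:,0,:]+.5)/K-.5+[x0,y0],z)[:,:2]
    R=np.array([[np.cos(yaw),-np.sin(yaw)],[np.sin(yaw),np.cos(yaw)]])
    L=(P-c)@R
    for nm,a,v,h in(('far',0,hl,hw),('near',0,-hl,hw),('left',1,hw,hl),('right',1,-hw,hl)):
        s=(abs(L[:,a]-v)<tol)&(abs(L[:,1-a])<h*.8)
        if s.sum()<10: print(nm,'none');continue
        vx,vy,px,py=cv2.fitLine((L[s]*1000).astype(np.float32),cv2.DIST_HUBER,0,.01,.01).ravel()
        if a==0: off=px-vx/vy*py; ang=np.arctan(-vx/vy)
        else: off=py-vy/vx*px; ang=np.arctan(vy/vx)
        print(f'  {nm}: offset {off:.1f} mm, yaw {np.degrees(yaw+ang):.2f}', s.sum())
E
python3 - <<'E'
from h import *
t=cv2.imread('pics/top0.png'); d=np.radians
print('reader');edges(t,(190,195,235,255),150,.036,d(14.75),(.4456,.2707),.0625,.017,tol=.006)
print('jamb');edges(t,(255,148,325,178),150,.12,d(8.4),(.621,.028),.025,.065)
print('flap');edges(t,(332,205,372,240),150,.005,d(2.5),(.457,-.185),.04,.04,tol=.009)
# label print centroid
x0,y0,x1,y1=275,158,300,174
g=cv2.resize(t[y0:y1,x0:x1],None,fx=8,fy=8,interpolation=cv2.INTER_CUBIC).min(2)
w=np.clip(215-g.astype(float),0,None); w[-16:]=0;yy,xx=np.mgrid[:g.shape[0],:g.shape[1]]
cv2.imwrite('pics/w.png',np.clip(w*2,0,255))
u=[(w*xx).sum()/w.sum()/8+x0-.44,(w*yy).sum()/w.sum()/8+y0-.44];print(u,ray('top',u,.12))
# knuckle blobs
x0,y0,x1,y1=265,170,312,192
g=cv2.resize(t[y0:y1,x0:x1],None,fx=8,fy=8,interpolation=cv2.INTER_CUBIC).min(2)
m=(g>140).astype(np.uint8);n,l,s,c=cv2.connectedComponentsWithStats(m)
for i in range(1,n):
  if s[i,4]>500: u=(c[i]+.5)/8-.5+[x0,y0];print(s[i],u,ray('top',u,.108))
E
```

```text
reader
  far: offset 61.8 mm, yaw 14.43 66
  near: offset -61.5 mm, yaw 14.85 66
  left: offset 16.9 mm, yaw 14.97 238
  right: offset -16.7 mm, yaw 14.73 237
jamb
  far: offset 28.0 mm, yaw 8.54 262
  near: offset -25.8 mm, yaw 7.60 460
  left: offset 65.7 mm, yaw 10.10 98
  right: offset -64.4 mm, yaw 8.92 98
flap
  far: offset 42.4 mm, yaw 3.38 161
  near: offset -40.2 mm, yaw 2.89 156
  left: offset 40.0 mm, yaw 2.41 153
  right: offset -41.5 mm, yaw 2.28 153
[np.float64(285.299051172492), np.float64(163.70293821635414)] [[0.62754913 0.03270823 0.12      ]]
[   10     0   321    59 11588] [282.32550915 172.09700768] [[0.60382268 0.04206427 0.108     ]]
[ 238   44   80   50 3453] [299.21714813 178.17023241] [[ 0.58378283 -0.01055813  0.108     ]]
[  72   69   79   54 3469] [278.42611343 181.43742793] [[0.57380809 0.05459917 0.108     ]][ WARN:0@0.730] global loadsave.cpp:1063 imwrite_ Unsupported depth image for selected encoder is fallbacked to CV_8U.
```

View pics/w.png

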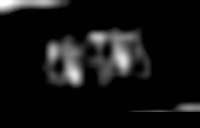

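```bash
cat > mv.py <<'E'
import sys, numpy as np
from scipy.spatial.transform import Rotation as Ro
from rig import sensors
def go(*wps, start=None):
    """wps: (x,y,z,yaw) tool down; prints tool-axis increments"""
    s=sensors.sense(); p=np.array(s['ee_pos']); R=Ro.from_euler('xyz',s['ee_rot'])
    print('t',s['time_s'],'p',p.round(4),'rpy',np.round(s['ee_rot'],4),'gap',round(s['finger_gap'],4),'F',np.round(s['force'],1),'q',np.round(s['q'],2))
    for x,y,z,yaw in wps:
        T=Ro.from_euler('xyz',[np.pi,0,yaw]); rv=(R.inv()*T).as_rotvec(); d=T.inv().apply(np.array([x,y,z])-p)
        n=max(int(np.ceil(np.linalg.norm(d)/.05)),1)
        print('  slide(after rot)',d.round(4),'rot',rv.round(4),'n50mm',n,'per row',(d/n).round(4)); p=np.array([x,y,z]);R=T
E
python3 - <<'E'
from mv import *
go((.42,-.2,.214,.2574),(.453,.2726,.18,.2574),(.453,.2726,.004,.2574))
E
```

```text
t 0.1 p [ 0.1315 -0.5592  0.2137] rpy [-3.1399e+00 -4.0000e-04  2.3080e-01] gap 0.092 F [0.3 0.2 0.4] q [-1.55  0.16  1.6   0.    1.39 -0.21]
  slide(after rot) [ 3.704e-01 -2.739e-01 -3.000e-04] rot [-0.0017 -0.0004 -0.0266] n50mm 10 per row [ 0.037  -0.0274 -0.    ]
  slide(after rot) [ 0.1522 -0.4486  0.034 ] rot [0. 0. 0.] n50mm 10 per row [ 0.0152 -0.0449  0.0034]
  slide(after rot) [ 0.    -0.     0.176] rot [0. 0. 0.] n50mm 4 per row [ 0.    -0.     0.044]
```

{"method": "move_arm", "body": {
  "increments": [
    {"rotation":[-0.0017,0,-0.0266],"slide":[0,0,0],"hand":1},
    {"rotation":[0,0,0],"slide":[0.037,-0.0274,0],"hand":1},
    {"rotation":[0,0,0],"slide":[0.037,-0.0274,0],"hand":1},
    {"rotation":[0,0,0],"slide":[0.037,-0.0274,0],"hand":1},
    {"rotation":[0,0,0],"slide":[0.037,-0.0274,0],"hand":1},
    {"rotation":[0,0,0],"slide":[0.037,-0.0274,0],"hand":1},
    {"rotation":[0,0,0],"slide":[0.037,-0.0274,0],"hand":1},
    {"rotation":[0,0,0],"slide":[0.037,-0.0274,0],"hand":1},
    {"rotation":[0,0,0],"slide":[0.037,-0.0274,0],"hand":1},
    {"rotation":[0,0,0],"slide":[0.037,-0.0274,0],"hand":1},
    {"rotation":[0,0,0],"slide":[0.037,-0.0274,0],"hand":1}
  ]
}}

```text
time_s: 1.48
ee_pos: [0.4203, -0.1992, 0.2141]
ee_rot: [3.14, -0.0, 0.258]
force: [0.8, -0.8, -0.2]
finger_gap: 0.0922
```

{"method": "move_arm", "body": {
  "increments": [
    {"rotation":[0,0,0],"slide":[0.0152,-0.0449,0.0034],"hand":1},
    {"rotation":[0,0,0],"slide":[0.0152,-0.0449,0.0034],"hand":1},
    {"rotation":[0,0,0],"slide":[0.0152,-0.0449,0.0034],"hand":1},
    {"rotation":[0,0,0],"slide":[0.0152,-0.0449,0.0034],"hand":1},
    {"rotation":[0,0,0],"slide":[0.0152,-0.0449,0.0034],"hand":1},
    {"rotation":[0,0,0],"slide":[0.0152,-0.0449,0.0034],"hand":1},
    {"rotation":[0,0,0],"slide":[0.0152,-0.0449,0.0034],"hand":1},
    {"rotation":[0,0,0],"slide":[0.0152,-0.0449,0.0034],"hand":1},
    {"rotation":[0,0,0],"slide":[0.0152,-0.0449,0.0034],"hand":1},
    {"rotation":[0,0,0],"slide":[0.0152,-0.0449,0.0034],"hand":1},
    {"rotation":[0,0,0],"slide":[0,0,0],"hand":1},
    {"rotation":[0,0,0],"slide":[0,0,0],"hand":1}
  ]
}}

```text
time_s: 2.98
ee_pos: [0.4521, 0.2718, 0.1792]
ee_rot: [3.139, 0.001, 0.258]
force: [-0.1, 0.2, -0.7]
finger_gap: 0.0915
```

```bash
python3 - <<'E'
from mv import *
go((.453,.2726,.004,.2574))
E
```

```text
t 2.975 p [0.4521 0.2718 0.1792] rpy [3.1394e+00 6.0000e-04 2.5810e-01] gap 0.0915 F [-0.1  0.2 -0.7] q [ 0.31  0.07  1.77 -0.    1.31  1.63]
  slide(after rot) [ 0.001  -0.0006  0.1752] rot [0.0022 0.0006 0.0007] n50mm 4 per row [ 0.0003 -0.0001  0.0438]
```

{"method": "move_arm", "body": {
  "increments": [
    {"rotation":[0,0,0],"slide":[0.001,-0.0006,0.05],"hand":1},
    {"rotation":[0,0,0],"slide":[0,0,0.05],"hand":1},
    {"rotation":[0,0,0],"slide":[0,0,0.04],"hand":1},
    {"rotation":[0,0,0],"slide":[0,0,0.025],"hand":1},
    {"rotation":[0,0,0],"slide":[0,0,0.009],"hand":1},
    {"rotation":[0,0,0],"slide":[0,0,0],"hand":-1},
    {"rotation":[0,0,0],"slide":[0,0,0],"hand":-1},
    {"rotation":[0,0,0],"slide":[0,0,0],"hand":-1},
    {"rotation":[0,0,0],"slide":[0,0,0],"hand":-1},
    {"rotation":[0,0,0],"slide":[0,0,0],"hand":-1},
    {"rotation":[0,0,0],"slide":[0,0,0],"hand":-1}
  ]
}}

```text
time_s: 4.35
ee_pos: [0.4532, 0.2729, 0.0054]
ee_rot: [3.14, -0.0, 0.257]
force: [-0.4, 0.1, 0.3]
finger_gap: 0.0343
```

```bash
python3 - <<'E'
from mv import *
go((.4532,.2729,.18,.257),(.489,-.0063,.178,.257))
E
```

```text
t 4.35 p [0.4532 0.2729 0.0054] rpy [ 3.140e+00 -1.000e-04  2.575e-01] gap 0.0343 F [-0.4  0.1  0.3] q [ 0.31  0.31  1.87 -0.    0.96  1.63]
  slide(after rot) [ 0.     -0.     -0.1746] rot [ 0.0016 -0.0001  0.0005] n50mm 4 per row [ 0.     -0.     -0.0436]
  slide(after rot) [-0.0363  0.2791  0.002 ] rot [0. 0. 0.] n50mm 6 per row [-0.0061  0.0465  0.0003]
```

{"method": "move_arm", "body": {
  "increments": [
    {"rotation":[0,0,0],"slide":[0,0,-0.015],"hand":-1},
    {"rotation":[0,0,0],"slide":[0,0,-0.035],"hand":-1},
    {"rotation":[0,0,0],"slide":[0,0,-0.045],"hand":-1},
    {"rotation":[0,0,0],"slide":[0,0,-0.045],"hand":-1},
    {"rotation":[0,0,0],"slide":[0,0,-0.0346],"hand":-1},
    {"rotation":[0,0,0],"slide":[-0.0026,0.02,0],"hand":-1},
    {"rotation":[0,0,0],"slide":[-0.0052,0.04,0],"hand":-1},
    {"rotation":[0,0,0],"slide":[-0.0052,0.04,0],"hand":-1},
    {"rotation":[0,0,0],"slide":[-0.0052,0.04,0],"hand":-1},
    {"rotation":[0,0,0],"slide":[-0.0052,0.04,0],"hand":-1},
    {"rotation":[0,0,0],"slide":[-0.0052,0.04,0],"hand":-1},
    {"rotation":[0,0,0],"slide":[-0.0052,0.04,0.002],"hand":-1},
    {"rotation":[0,0,0],"slide":[-0.0025,0.0191,0],"hand":-1},
    {"rotation":[0,0,0],"slide":[0,0,0],"hand":-1},
    {"rotation":[0,0,0],"slide":[0,0,0],"hand":-1}
  ]
}}

```text
time_s: 6.22
ee_pos: [0.4888, -0.0053, 0.1787]
ee_rot: [3.14, -0.0, 0.258]
force: [0.2, -0.5, -2.3]
finger_gap: 0.0337
```

```bash
python3 - <<'E'
from mv import *
from h import *
go((.489,-.0063,.178,.257))
for n in('side','top'): cv2.imwrite(f'pics/{n}1.png',imaging.camera(n)[:,:,::-1])
a=cv2.imread('pics/side1.png');b=cv2.imread('pics/top1.png')
cv2.imwrite('pics/m1.png',np.hstack([cv2.resize(a[80:260,200:380],(400,400)),cv2.resize(b[130:230,240:340],(400,400))]))
E
```

```text
t 6.225 p [ 0.4888 -0.0053  0.1787] rpy [ 3.1404e+00 -1.0000e-04  2.5780e-01] gap 0.0337 F [ 0.2 -0.5 -2.3] q [-0.26 -0.04  1.87 -0.    1.3   1.06]
  slide(after rot) [-0.0001  0.001   0.0007] rot [ 0.0012 -0.0001  0.0008] n50mm 1 per row [-0.0001  0.001   0.0007]
```

View pics/m1.png

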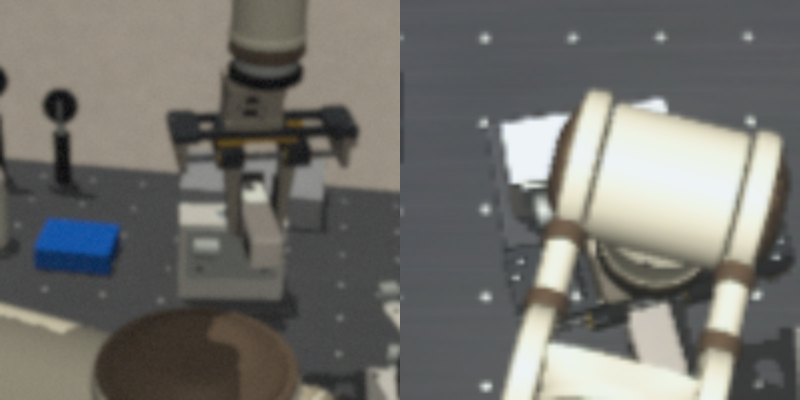

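```bash
python3 - <<'E'
from h import *
g=np.array([.4885,-.0055,.1913]); y=.2578; X=np.array([np.cos(y),np.sin(y),0]);Y=np.array([-np.sin(y),np.cos(y),0])
Z=np.array([0,0,1])
P=[g-.07*X+a*.017*Y+b*.018*Z for a in(1,-1) for b in(1,-1)]
for n in('side','top'):
    im=cv2.imread(f'pics/{n}1.png'); uv=proj(n,P); print(n,uv.round(1))
    x0,y0=np.int32(uv.mean(0))-30
    c=cv2.resize(im[y0:y0+60,x0:x0+60],(480,480),interpolation=cv2.INTER_CUBIC)
    for u in uv: cv2.circle(c,tuple(np.int32((u+.5-[x0,y0])*8)),4,(0,0,255),1)
    cv2.imwrite(f'pics/{n}1c.png',c)
a=np.hstack([cv2.imread('pics/side1c.png'),cv2.imread('pics/top1c.png')]);cv2.imwrite('pics/m2.png',cv2.resize(a,(800,400)))
E
```

```text
side [[313.  188.8]
 [312.1 202.3]
 [327.9 188.2]
 [326.8 201.6]]
top [[300.8 226.2]
 [300.1 228.1]
 [312.2 223.1]
 [311.3 225. ]]
```

View pics/m2.png

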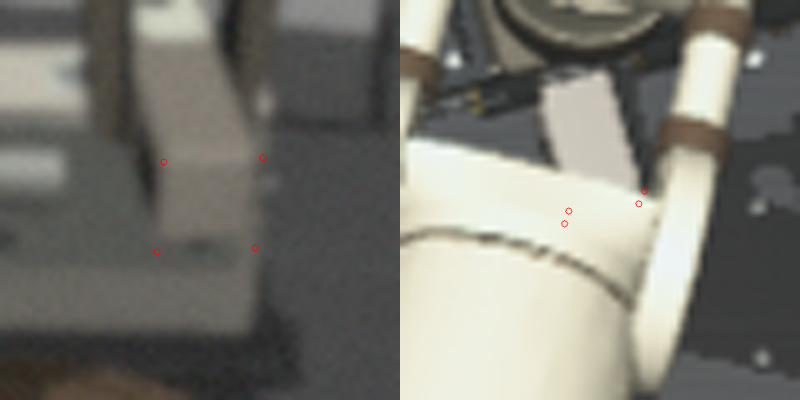

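{"method": "move_arm", "body": {
  "increments": [
    {"rotation":[0,0,0],"slide":[0.005,0.001,0],"hand":-1},
    {"rotation":[0,0,0],"slide":[0,0,0],"hand":-1},
    {"rotation":[0,0,0],"slide":[0,0,0],"hand":-1},
    {"rotation":[0,0,0],"slide":[0,0,0],"hand":-1},
    {"rotation":[0,0,0],"slide":[0,0,0],"hand":-1},
    {"rotation":[0,0,0],"slide":[0,0,0],"hand":-1},
    {"rotation":[0,0,0],"slide":[0,0,0],"hand":-1},
    {"rotation":[0,0,0],"slide":[0,0,0],"hand":-1},
    {"rotation":[0,0,0],"slide":[0,0,0],"hand":-1},
    {"rotation":[0,0,0],"slide":[0,0,0],"hand":-1},
    {"rotation":[0,0,0],"slide":[0,0,0],"hand":-1},
    {"rotation":[0,0,0],"slide":[0,0,0],"hand":-1},
    {"rotation":[0,0,0],"slide":[0,0,0],"hand":-1},
    {"rotation":[0,0,0],"slide":[0,0,0],"hand":-1}
  ]
}}

```text
time_s: 8.07
ee_pos: [0.4941, -0.0057, 0.1785]
ee_rot: [3.14, -0.0, 0.257]
force: [-0.3, -0.3, -2.7]
finger_gap: 0.034
```

```bash
python3 - <<'E'
from h import *
from mv import *
go((.4532,.2729,.18,.257))
im=imaging.camera('side')[:,:,::-1]
cv2.imwrite('pics/s2.png',cv2.resize(im[100:240,230:370],(560,560),interpolation=cv2.INTER_CUBIC))
E
```

```text
t 8.075 p [ 0.4941 -0.0057  0.1785] rpy [ 3.1399 -0.      0.2574] gap 0.034 F [-0.3 -0.3 -2.7] q [-0.26 -0.02  1.86 -0.    1.3   1.06]
  slide(after rot) [ 0.0312 -0.2799 -0.0015] rot [ 0.0017 -0.      0.0004] n50mm 6 per row [ 0.0052 -0.0467 -0.0003]
```

View pics/s2.png

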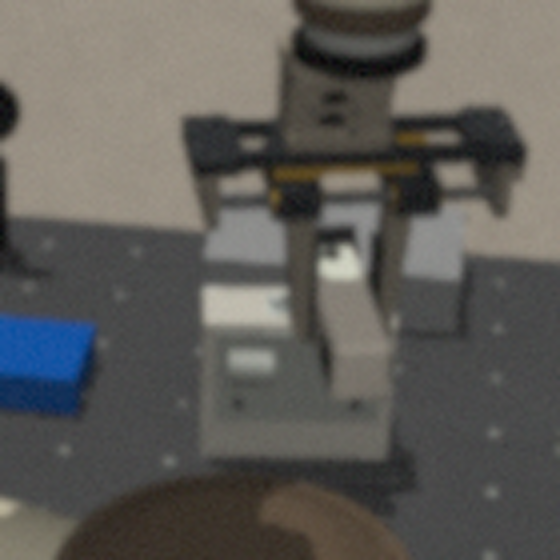

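```bash
python3 - <<'E'
from h import *
y=.2574;Z0=np.array([0,0,1.])
Y=np.array([-np.sin(y),np.cos(y),0])
X0=np.array([np.cos(y),np.sin(y),0])
for dx in(0,):
 for p in(-6,-3,0,3,6):
  a=np.radians(p); X=X0*np.cos(a)-Z0*np.sin(a); Z=np.cross(X,Y)  # p>0 nose down
  g0=np.array([.4941,-.0057,.1785+.0187]); g=g0-.0060*Z
  P=[g-.07*X+s*.017*Y+b*.018*Z for s in(1,-1) for b in(1,-1)]+[g+.055*X+s*.017*Y+.018*Z for s in(1,-1)]
  print(p,((proj('side',P)-[230,100]+.5)*4).round(0).tolist())
E
```

```text
-6 [[335.0, 364.0], [330.0, 414.0], [394.0, 362.0], [388.0, 411.0], [301.0, 240.0], [356.0, 238.0]]
-3 [[335.0, 358.0], [331.0, 410.0], [394.0, 356.0], [389.0, 408.0], [301.0, 244.0], [355.0, 242.0]]
0 [[335.0, 352.0], [332.0, 406.0], [395.0, 350.0], [390.0, 404.0], [300.0, 247.0], [355.0, 245.0]]
3 [[335.0, 346.0], [332.0, 402.0], [395.0, 344.0], [391.0, 399.0], [300.0, 251.0], [354.0, 249.0]]
6 [[335.0, 340.0], [333.0, 397.0], [395.0, 337.0], [392.0, 395.0], [300.0, 255.0], [354.0, 253.0]]
```

{"method": "move_arm", "body": {
  "increments": [
    {"rotation":[0,0,0],"slide":[0.0026,-0.02,0],"hand":-1},
    {"rotation":[0,0,0],"slide":[0.0052,-0.04,0],"hand":-1},
    {"rotation":[0,0,0],"slide":[0.0052,-0.04,0],"hand":-1},
    {"rotation":[0,0,0],"slide":[0.0052,-0.04,0],"hand":-1},
    {"rotation":[0,0,0],"slide":[0.0052,-0.04,0],"hand":-1},
    {"rotation":[0,0,0],"slide":[0.0052,-0.04,0],"hand":-1},
    {"rotation":[0,0,0],"slide":[0.0026,-0.04,0],"hand":-1},
    {"rotation":[0,0,0],"slide":[0,-0.02,0],"hand":-1},
    {"rotation":[0,0,0],"slide":[0,0,0.04],"hand":-1},
    {"rotation":[0,0,0],"slide":[0,0,0.05],"hand":-1},
    {"rotation":[0,0,0],"slide":[0,0,0.04],"hand":-1},
    {"rotation":[0,0,0],"slide":[0,0,0.02],"hand":-1},
    {"rotation":[0,0,0],"slide":[0,0,0.01],"hand":-1},
    {"rotation":[0,0,0],"slide":[0,0,0],"hand":-1},
    {"rotation":[0,0,0],"slide":[0,0,0],"hand":-1}
  ]
}}

```text
time_s: 10.0
ee_pos: [0.4542, 0.2731, 0.0192]
ee_rot: [3.14, -0.002, 0.257]
force: [0.0, -1.0, -1.5]
finger_gap: 0.0337
```

{"method": "move_arm", "body": {
  "increments": [
    {"rotation":[0,0,0],"slide":[0,0,0.004],"hand":-1},
    {"rotation":[0,0,0],"slide":[0,0,0.004],"hand":-1},
    {"rotation":[0,0,0],"slide":[0,0,0.003],"hand":-1},
    {"rotation":[0,0,0],"slide":[0,0,0.002],"hand":-1},
    {"rotation":[0,0,0],"slide":[0,0,0.0005],"hand":-1},
    {"rotation":[0,0,0],"slide":[0,0,0],"hand":-1},
    {"rotation":[0,0,0],"slide":[0,0,0],"hand":-1}
  ]
}}

```text
time_s: 10.88
ee_pos: [0.453, 0.2727, 0.0054]
ee_rot: [3.14, 0.001, 0.258]
force: [-5.6, -2.0, 8.1]
finger_gap: 0.0338
```

Touching the table lightly. Release and rise.

{"method": "move_arm", "body": {
  "increments": [
    {"rotation":[0,0,0],"slide":[0,0,0],"hand":0.5},
    {"rotation":[0,0,0],"slide":[0,0,0],"hand":0.5},
    {"rotation":[0,0,0],"slide":[0,0,0],"hand":0.5},
    {"rotation":[0,0,0],"slide":[0,0,0],"hand":0.5},
    {"rotation":[0,0,0],"slide":[0,0,0],"hand":0.5},
    {"rotation":[0,0,0],"slide":[0,0,-0.03],"hand":0.5},
    {"rotation":[0,0,0],"slide":[0,0,-0.05],"hand":0.5},
    {"rotation":[0,0,0],"slide":[0,0,-0.05],"hand":0.5},
    {"rotation":[0,0,0],"slide":[0,0,-0.05],"hand":0.5},
    {"rotation":[0,0,0],"slide":[0,0,-0.03],"hand":0.5}
  ]
}}

```text
time_s: 12.12
ee_pos: [0.454, 0.2733, 0.2176]
ee_rot: [3.14, -0.004, 0.257]
force: [1.5, 0.1, 0.2]
finger_gap: 0.0689
```

```bash
python3 - <<'E'
from h import *
from mv import *
go((.40,-.05,.21,.15),(.4618,-.1856,.12,.0436),(.4618,-.1856,.0088,.0436))
for n in('side','top'): cv2.imwrite(f'pics/{n}3.png',imaging.camera(n)[:,:,::-1])
E
```

```text
t 12.125 p [0.454  0.2733 0.2176] rpy [ 3.1401 -0.004   0.2574] gap 0.0689 F [1.5 0.1 0.2] q [ 0.31  0.04  1.72 -0.    1.38  1.63]
  slide(after rot) [-0.1017  0.3117  0.0076] rot [ 0.0013 -0.004   0.1074] n50mm 7 per row [-0.0145  0.0445  0.0011]
  slide(after rot) [0.0558 0.1382 0.09  ] rot [ 0.     -0.      0.1064] n50mm 4 per row [0.014  0.0345 0.0225]
  slide(after rot) [ 0.     -0.      0.1112] rot [0. 0. 0.] n50mm 3 per row [ 0.     -0.      0.0371]
```

View pics/top3.png

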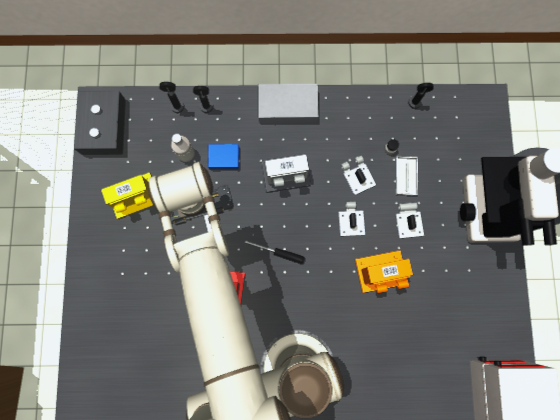

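View pics/side3.png

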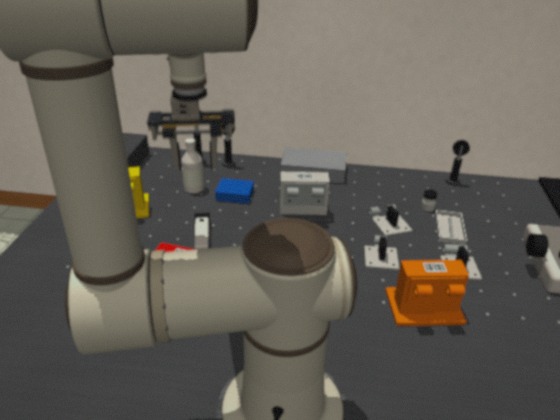

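```bash
python3 - <<'E'
from h import *
s=cv2.imread('pics/side3.png'); t=cv2.imread('pics/top3.png')
def fr(c,y): 
    X=np.array([np.cos(y),np.sin(y),0]);Y=np.array([-np.sin(y),np.cos(y),0]);Z=np.array([0,0,1.])
    return lambda a,b,z: np.array(c)+a*X+b*Y+z*Z
J=fr((.5785,.022,0),.152); F=fr((.4618,-.1856,0),.0436)
PJ=[J(x,y,.12) for x in(.021,.071) for y in(.065,-.065)]+[J(0,y,.098) for y in(.048,.018,-.018,-.048)]+[J(-.012,y,.098) for y in(.048,.018,-.018,-.048)]+[J(0,y,.11) for y in(.048,.018,-.018,-.048)]
PF=[F(x,y,.005) for x in(-.045,.035) for y in(.04,-.04)]+[F(x,y,.05) for x in(-.022,.022) for y in(.008,-.008)]+[F(.055,y,.024) for y in(.015,-.015)]
rows=[]
for im,n in((t,'top'),(s,'side')):
  r=[]
  for P in(PJ,PF):
    uv=proj(n,P); o=np.int32(uv.mean(0))-33
    c=cv2.resize(im[o[1]:o[1]+66,o[0]:o[0]+66],(396*1,396),interpolation=cv2.INTER_CUBIC)
    for u in uv: cv2.circle(c,tuple(np.int32((u+.5-o)*6)),2,(0,0,255),-1)
    r.append(c)
  rows.append(np.hstack(r))
cv2.imwrite('pics/m3a.png',rows[0]);cv2.imwrite('pics/m3b.png',rows[1])
E
```

```text
(no output)
```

View pics/m3a.png

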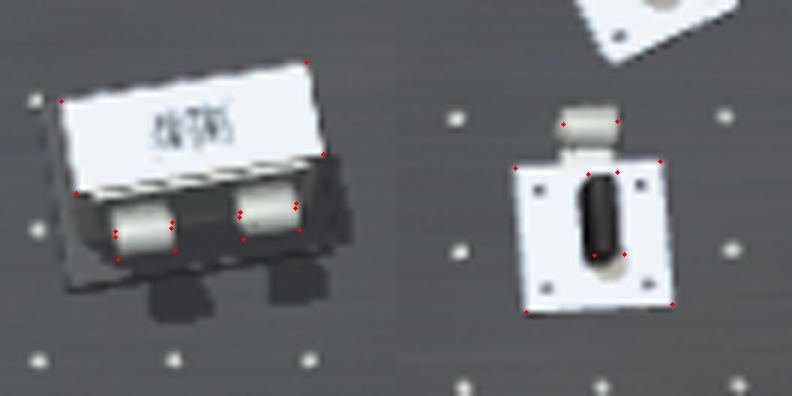

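View pics/m3b.png

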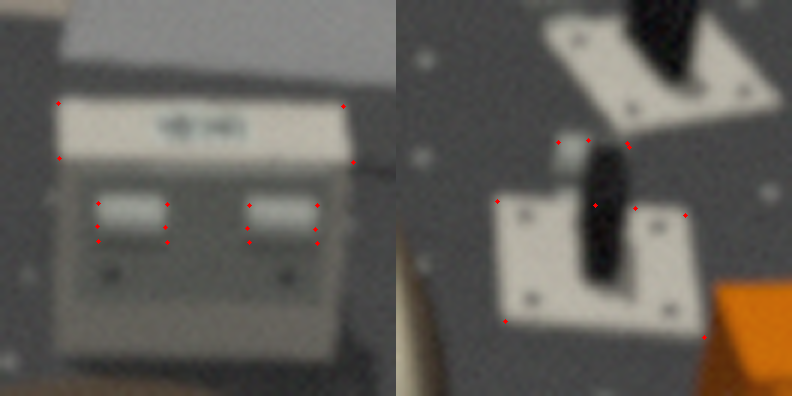

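```bash
python3 - <<'E'
from mv import *
go((.4618,-.185,.12,.0436),(.4618,-.185,.0095,.0436))
E
```

```text
t 12.225 p [0.4554 0.2738 0.2188] rpy [ 3.1404 -0.0082  0.2574] gap 0.069 F [ 0.7 -0.   0.4] q [ 0.31  0.04  1.72 -0.    1.38  1.63]
  slide(after rot) [-0.0136  0.4587  0.0988] rot [ 0.0004 -0.0083  0.2138] n50mm 10 per row [-0.0014  0.0459  0.0099]
  slide(after rot) [ 0.     -0.      0.1105] rot [0. 0. 0.] n50mm 3 per row [ 0.     -0.      0.0368]
```

{"method": "move_arm", "body": {
  "increments": [
    {"rotation":[0,0,0.1069],"slide":[0,0,0],"hand":0.5},
    {"rotation":[0,0,0.1069],"slide":[-0.0014,0.0259,0.0],"hand":0.5},
    {"rotation":[0,0,0],"slide":[-0.0014,0.046,0.005],"hand":0.5},
    {"rotation":[0,0,0],"slide":[-0.0014,0.046,0.005],"hand":0.5},
    {"rotation":[0,0,0],"slide":[-0.0014,0.046,0.01],"hand":0.5},
    {"rotation":[0,0,0],"slide":[-0.0014,0.046,0.01],"hand":0.5},
    {"rotation":[0,0,0],"slide":[-0.0014,0.046,0.01],"hand":0.5},
    {"rotation":[0,0,0],"slide":[-0.0014,0.046,0.01],"hand":0.5},
    {"rotation":[0,0,0],"slide":[-0.0014,0.046,0.01],"hand":0.5},
    {"rotation":[0,0,0],"slide":[-0.0014,0.046,0.01],"hand":0.5},
    {"rotation":[0,0,0],"slide":[-0.0014,0.0448,0.01],"hand":0.5},
    {"rotation":[0,0,0],"slide":[0,0.02,0.0188],"hand":0.5},
    {"rotation":[0,0,0],"slide":[0,0,0],"hand":0.5},
    {"rotation":[0,0,0],"slide":[0,0,0],"hand":0.5},
    {"rotation":[0,0,0],"slide":[0,0,0],"hand":0.5}
  ]
}}

```text
time_s: 14.1
ee_pos: [0.4621, -0.1851, 0.1169]
ee_rot: [3.14, -0.001, 0.045]
force: [-0.4, -0.1, 0.4]
finger_gap: 0.0687
```

```bash
python3 - <<'E'
from mv import *
go((.4618,-.185,.0095,.0436))
E
```

```text
t 14.1 p [ 0.4621 -0.1851  0.1169] rpy [ 3.1396e+00 -1.0000e-03  4.4900e-02] gap 0.0687 F [-0.4 -0.1  0.4] q [-0.62  0.06  1.91 -0.    1.17  0.9 ]
  slide(after rot) [-3.000e-04 -1.000e-04  1.074e-01] rot [ 0.002  -0.001   0.0013] n50mm 3 per row [-0.0001 -0.      0.0358]
```

{"method": "move_arm", "body": {
  "increments": [
    {"rotation":[0.002,-0.001,0.001],"slide":[0,0,0.03],"hand":0.5},
    {"rotation":[0,0,0],"slide":[0,0,0.035],"hand":0.5},
    {"rotation":[0,0,0],"slide":[0,0,0.025],"hand":0.5},
    {"rotation":[0,0,0],"slide":[0,0,0.012],"hand":0.5},
    {"rotation":[0,0,0],"slide":[0,0,0.005],"hand":0.5},
    {"rotation":[0,0,0],"slide":[0,0,0],"hand":0.5},
    {"rotation":[0,0,0],"slide":[0,0,0],"hand":-1},
    {"rotation":[0,0,0],"slide":[0,0,0],"hand":-1},
    {"rotation":[0,0,0],"slide":[0,0,0],"hand":-1},
    {"rotation":[0,0,0],"slide":[0,0,0],"hand":-1},
    {"rotation":[0,0,0],"slide":[0,0,0],"hand":-1},
    {"rotation":[0,0,0],"slide":[0,0,0],"hand":-1}
  ]
}}

```text
time_s: 15.6
ee_pos: [0.4618, -0.1859, 0.0094]
ee_rot: [-3.141, 0.001, 0.043]
force: [-0.6, -0.1, 0.8]
finger_gap: 0.0156
```

```bash
python3 - <<'E'
from mv import *
go((.4618,-.1859,.0954,.043),(.4648,.0046,.0954,.152))
E
```

```text
t 15.6 p [ 0.4618 -0.1859  0.0094] rpy [-3.1412e+00  7.0000e-04  4.2600e-02] gap 0.0156 F [-0.6 -0.1  0.8] q [-0.63  0.23  1.96 -0.    0.95  0.9 ]
  slide(after rot) [ 0.     0.    -0.086] rot [-0.0004  0.0007 -0.0004] n50mm 2 per row [ 0.     0.    -0.043]
  slide(after rot) [ 0.0318 -0.1878 -0.    ] rot [-0.     0.    -0.109] n50mm 4 per row [ 0.008 -0.047 -0.   ]
```

{"method": "move_arm", "body": {
  "increments": [
    {"rotation":[0,0,0],"slide":[0,0,-0.01],"hand":-1},
    {"rotation":[0,0,0],"slide":[0,0,-0.03],"hand":-1},
    {"rotation":[0,0,0],"slide":[0,0,-0.03],"hand":-1},
    {"rotation":[0,0,0],"slide":[0,0,-0.016],"hand":-1},
    {"rotation":[0,0,-0.055],"slide":[0,0,0],"hand":-1},
    {"rotation":[0,0,-0.054],"slide":[0,0,0],"hand":-1},
    {"rotation":[0,0,0],"slide":[0.0035,-0.02,0],"hand":-1},
    {"rotation":[0,0,0],"slide":[0.007,-0.04,0],"hand":-1},
    {"rotation":[0,0,0],"slide":[0.007,-0.04,0],"hand":-1},
    {"rotation":[0,0,0],"slide":[0.007,-0.04,0],"hand":-1},
    {"rotation":[0,0,0],"slide":[0.0055,-0.032,0],"hand":-1},
    {"rotation":[0,0,0],"slide":[0.0028,-0.016,0],"hand":-1},
    {"rotation":[0,0,0],"slide":[0,0,0],"hand":-1},
    {"rotation":[0,0,0],"slide":[0,0,0],"hand":-1},
    {"rotation":[0,0,0],"slide":[0,0,0],"hand":-1},
    {"rotation":[0,0,0],"slide":[0,0,0],"hand":-1}
  ]
}}

```text
time_s: 17.6
ee_pos: [0.4659, 0.0042, 0.0955]
ee_rot: [-3.141, 0.001, 0.15]
force: [-0.0, -0.4, -1.6]
finger_gap: 0.0162
```

```bash
cat > ov.py <<'E'
from h import *
from mv import *
def ov(tag):
    s=sensors.sense(); p=s['ee_pos']; R=Ro.from_euler('xyz',s['ee_rot'])*Ro.from_euler('x',np.pi)
    K=lambda a,b,z: np.array(p)+R.apply([a,b,z+.0181])   # flap_grip frame point
    hy=.152; H=Ro.from_euler('z',hy); h=np.array([.5785,.022,.098])
    d=H.inv().apply(K(.055,0,-.0155)-h)*1000; print('knuckle in jamb frame est (mm)',d.round(1))
    PF=[K(x,y,-.0225) for x in(-.045,.035) for y in(.04,-.04)]+[K(.055,y,-.0035) for y in(.015,-.015)]+[K(-.045,y,-.0275) for y in(.04,-.04)]
    PJ=[h+H.apply([0,y,.012]) for y in(.048,.018,-.018,-.048)]
    for n in('top','side'):
        im=imaging.camera(n)[:,:,::-1]; cv2.imwrite(f'pics/{n}_{tag}.png',im)
        uv=proj(n,PF+PJ); o=np.int32(uv.mean(0))-40
        c=cv2.resize(np.ascontiguousarray(im[o[1]:o[1]+80,o[0]:o[0]+80]),(560,560),interpolation=cv2.INTER_CUBIC)
        for i,u in enumerate(uv): cv2.circle(c,tuple(np.int32((u+.5-o)*7)),2,(0,0,255) if i<len(PF) else (0,255,0),-1)
        cv2.imwrite(f'pics/{n}_{tag}c.png',c)
E
python3 - <<'E'
from ov import *
go((.5241,.0137,.0954,.152)); ov('p')
E
```

```text
t 17.6 p [0.4659 0.0042 0.0955] rpy [-3.1412e+00  7.0000e-04  1.5040e-01] gap 0.0162 F [-0.  -0.4 -1.6] q [-0.25  0.01  2.01  0.    1.13  1.17]
  slide(after rot) [ 0.0589 -0.0006  0.0001] rot [-0.0004  0.0007 -0.0016] n50mm 2 per row [ 0.0295 -0.0003  0.    ]
knuckle in jamb frame est (mm) [-59.   -0.6   0. ]
```

View pics/top_pc.png

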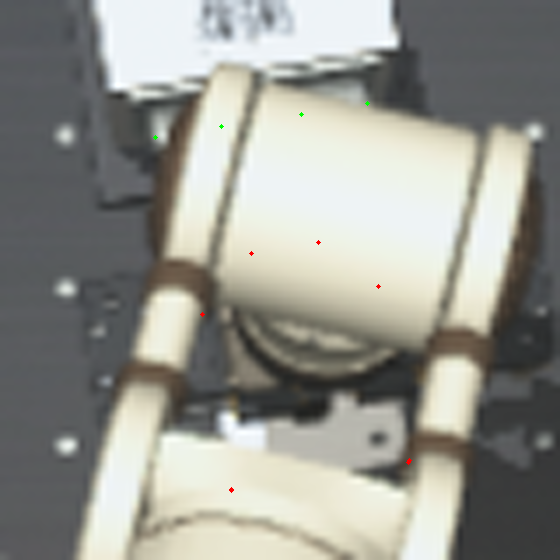

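View pics/side_pc.png

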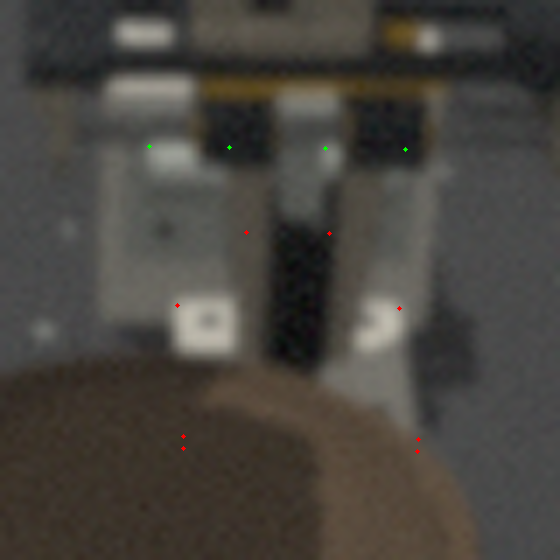

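{"method": "move_arm", "body": {
  "increments": [
    {"rotation":[0,0,-0.0016],"slide":[0.01,-0.0006,0],"hand":-1},
    {"rotation":[0,0,0],"slide":[0.015,0,0],"hand":-1},
    {"rotation":[0,0,0],"slide":[0.008,0,0],"hand":-1},
    {"rotation":[0,0,0],"slide":[0,0,0],"hand":-1},
    {"rotation":[0,0,0],"slide":[0,0,0],"hand":-1},
    {"rotation":[0,0,0],"slide":[0,0,0],"hand":-1}
  ]
}}

```text
time_s: 18.45
ee_pos: [0.498, 0.0105, 0.0954]
ee_rot: [-3.141, 0.001, 0.153]
force: [-0.2, 0.1, -1.8]
finger_gap: 0.0156
```

```bash
python3 - <<'E'
from ov import *
go((.5241,.0137,.0954,.152)); ov('q')
E
```

```text
t 18.45 p [0.498  0.0105 0.0954] rpy [-3.1411e+00  1.0000e-03  1.5320e-01] gap 0.0156 F [-0.2  0.1 -1.8] q [-0.22  0.09  1.92  0.    1.13  1.2 ]
  slide(after rot) [ 0.0263  0.0008 -0.    ] rot [-0.0005  0.001   0.0012] n50mm 1 per row [ 0.0263  0.0008 -0.    ]
knuckle in jamb frame est (mm) [-26.3   0.9  -0.1]
```

View pics/side_qc.png

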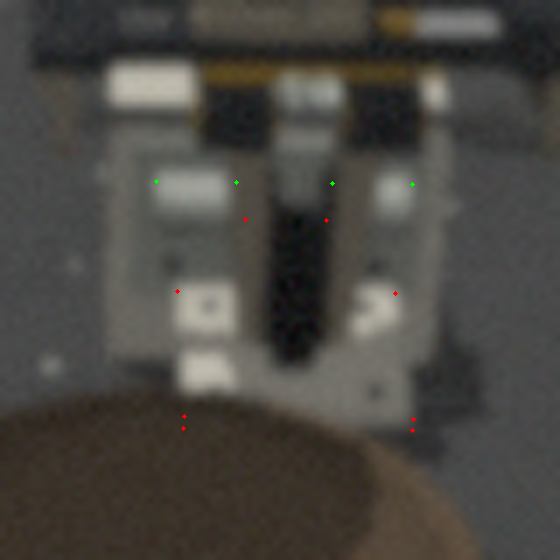

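View pics/top_qc.png

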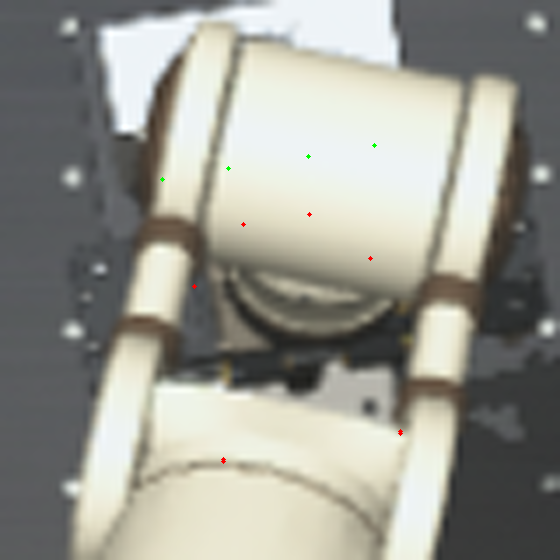

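{"method": "move_arm", "body": {
  "increments": [
    {"rotation":[0,0,0],"slide":[0.006,0,0],"hand":-1},
    {"rotation":[0,0,0],"slide":[0.006,0.0003,0],"hand":-1},
    {"rotation":[0,0,0],"slide":[0.006,0.0002,0],"hand":-1},
    {"rotation":[0,0,0],"slide":[0.005,0,0],"hand":-1},
    {"rotation":[0,0,0],"slide":[0.003,0,0],"hand":-1},
    {"rotation":[0,0,0],"slide":[0,0,0],"hand":-1},
    {"rotation":[0,0,0],"slide":[0,0,0],"hand":-1},
    {"rotation":[0,0,0],"slide":[0,0,0],"hand":-1},
    {"rotation":[0,0,0],"slide":[0,0,0],"hand":-1}
  ]
}}

```text
time_s: 19.68
ee_pos: [0.5241, 0.0139, 0.0955]
ee_rot: [-3.141, 0.001, 0.153]
force: [-0.7, 0.3, -1.9]
finger_gap: 0.016
```

```bash
python3 - <<'E'
from ov import *
go((.5241,.0137,.0954,.152)); ov('r')
E
```

```text
t 19.675 p [0.5241 0.0139 0.0955] rpy [-3.1412e+00  6.0000e-04  1.5310e-01] gap 0.016 F [-0.7  0.3 -1.9] q [-0.2   0.16  1.85  0.    1.14  1.21]
  slide(after rot) [-0.      0.0002  0.0001] rot [-0.0004  0.0006  0.0011] n50mm 1 per row [-0.      0.0002  0.0001]
knuckle in jamb frame est (mm) [-0.   0.3  0. ]
```

View pics/side_rc.png

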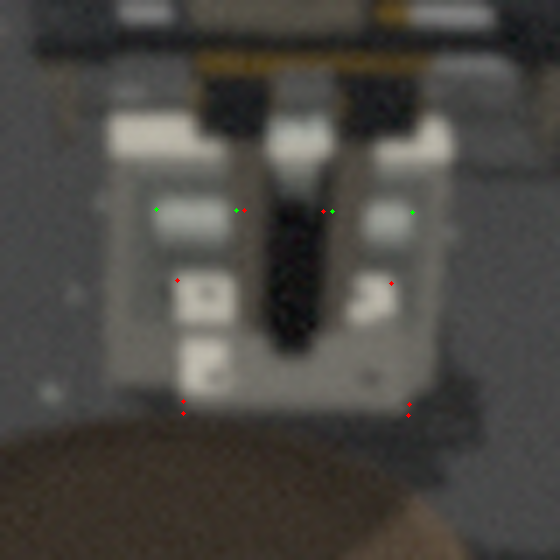

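View pics/top_rc.png

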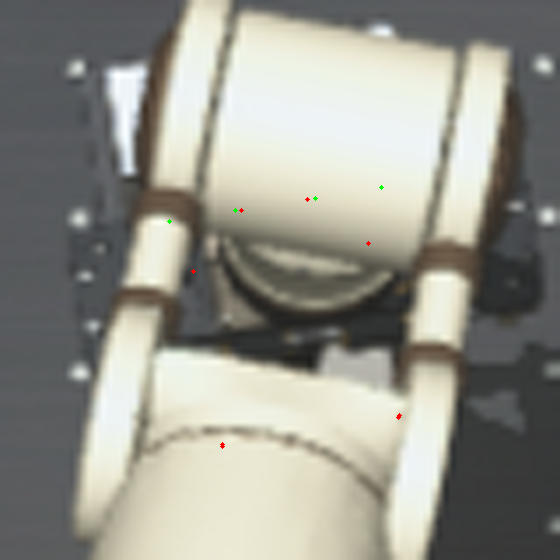

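No contact, and the views agree. Next I check the fore-and-aft distance with a gentle touch on the leaf, which should come at about +5 mm.

{"method": "move_arm", "body": {
  "increments": [
    {"rotation":[0,0,0],"slide":[0.002,0,0],"hand":-1},
    {"rotation":[0,0,0],"slide":[0.001,0,0],"hand":-1},
    {"rotation":[0,0,0],"slide":[0,0,0],"hand":-1},
    {"rotation":[0,0,0],"slide":[0,0,0],"hand":-1},
    {"rotation":[0,0,0],"slide":[0,0,0],"hand":-1}
  ]
}}

```text
time_s: 20.4
ee_pos: [0.5271, 0.0144, 0.0954]
ee_rot: [-3.141, 0.001, 0.153]
force: [0.3, -0.4, -1.9]
finger_gap: 0.0158
```

{"method": "move_arm", "body": {
  "increments": [
    {"rotation":[0,0,0],"slide":[0.0007,0,0],"hand":-1},
    {"rotation":[0,0,0],"slide":[0,0,0],"hand":-1},
    {"rotation":[0,0,0],"slide":[0,0,0],"hand":-1},
    {"rotation":[0,0,0],"slide":[0,0,0],"hand":-1}
  ]
}}

```text
time_s: 20.9
ee_pos: [0.5278, 0.0145, 0.0954]
ee_rot: [-3.141, 0.001, 0.153]
force: [-0.2, -0.1, -1.9]
finger_gap: 0.0156
```

{"method": "move_arm", "body": {
  "increments": [
    {"rotation":[0,0,0],"slide":[0.0007,0,0],"hand":-1},
    {"rotation":[0,0,0],"slide":[0,0,0],"hand":-1},
    {"rotation":[0,0,0],"slide":[0,0,0],"hand":-1},
    {"rotation":[0,0,0],"slide":[0,0,0],"hand":-1}
  ]
}}

```text
time_s: 21.4
ee_pos: [0.5285, 0.0146, 0.0954]
ee_rot: [-3.141, 0.001, 0.153]
force: [-1.0, -0.8, -1.9]
finger_gap: 0.016
```

{"method": "move_arm", "body": {
  "increments": [
    {"rotation":[0,0,0],"slide":[0.0006,0,0],"hand":-1},
    {"rotation":[0,0,0],"slide":[0,0,0],"hand":-1},
    {"rotation":[0,0,0],"slide":[0,0,0],"hand":-1},
    {"rotation":[0,0,0],"slide":[0,0,0],"hand":-1}
  ]
}}

```text
time_s: 21.9
ee_pos: [0.5291, 0.0147, 0.0954]
ee_rot: [-3.141, 0.001, 0.153]
force: [-0.4, 0.4, -2.3]
finger_gap: 0.0157
```

{"method": "move_arm", "body": {
  "increments": [
    {"rotation":[0,0,0],"slide":[0.0006,0,0],"hand":-1},
    {"rotation":[0,0,0],"slide":[0,0,0],"hand":-1},
    {"rotation":[0,0,0],"slide":[0,0,0],"hand":-1},
    {"rotation":[0,0,0],"slide":[0,0,0],"hand":-1}
  ]
}}

```text
time_s: 22.4
ee_pos: [0.5295, 0.0148, 0.0954]
ee_rot: [-3.141, 0.001, 0.153]
force: [-2.4, -0.0, -0.9]
finger_gap: 0.0155
```

Contact came at about +5.4 mm (−2.4 N), so the visual estimate was right to about 0.5 mm. I back off 5 mm.

{"method": "move_arm", "body": {
  "increments": [
    {"rotation":[0,0,0],"slide":[-0.003,0,0],"hand":-1},
    {"rotation":[0,0,0],"slide":[-0.0022,0,0],"hand":-1},
    {"rotation":[0,0,0],"slide":[0,0,0],"hand":-1},
    {"rotation":[0,0,0],"slide":[0,0,0],"hand":-1},
    {"rotation":[0,0,0],"slide":[0,0,0],"hand":-1},
    {"rotation":[0,0,0],"slide":[0,0,0],"hand":-1},
    {"rotation":[0,0,0],"slide":[0,0,0],"hand":-1},
    {"rotation":[0,0,0],"slide":[0,0,0],"hand":-1}
  ]
}}

```text
time_s: 23.4
ee_pos: [0.5246, 0.014, 0.0954]
ee_rot: [-3.141, 0.001, 0.153]
force: [-0.6, 0.1, -1.6]
finger_gap: 0.016
```

```bash
python3 - <<'E'
from ov import *
go((.5245,.0138,.0954,.152)); ov('s')
E
```

```text
t 23.4 p [0.5246 0.014  0.0954] rpy [-3.1412e+00  6.0000e-04  1.5320e-01] gap 0.016 F [-0.6  0.1 -1.6] q [-0.2   0.16  1.85  0.    1.14  1.21]
  slide(after rot) [-0.0001  0.0002  0.    ] rot [-0.0004  0.0006  0.0012] n50mm 1 per row [-0.0001  0.0002  0.    ]
knuckle in jamb frame est (mm) [0.5 0.3 0. ]
```

View pics/side_sc.png

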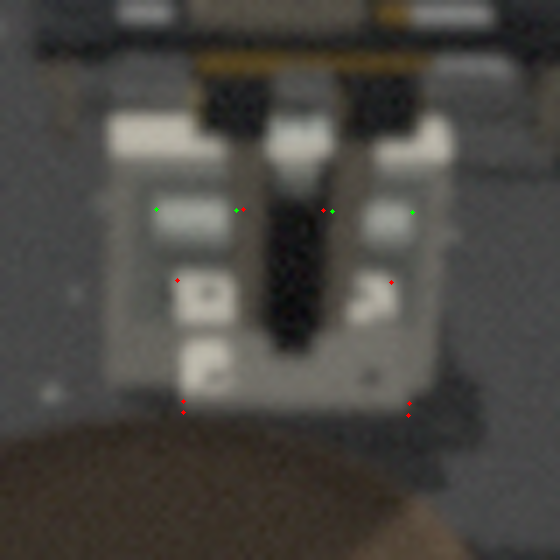

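View pics/top_s.png

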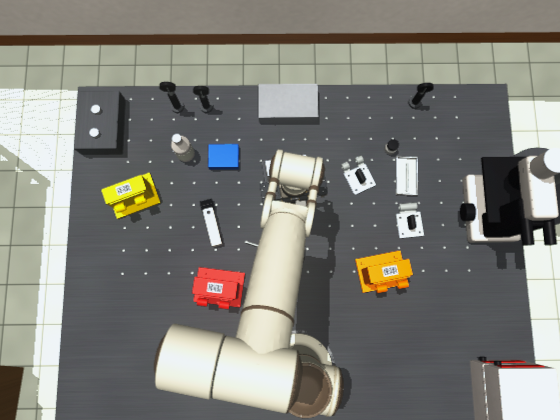

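The reader lies flat near (211,222). The double flap (358,177), long flap (410,222), tray (406,175) and can are unmoved. The flap hangs free at the jamb, so I hand in.

```bash
python3 - <<'E'
from rig import ticket
print(ticket.finish_job())
E
```

```text
the job is handed in; nothing more can be done
None
```

I read the label with the code reader, laid the reader back at its old spot and let go. Then I brought the short-knuckle flap into the jamb's gap and handed the job in at about 23.5 s while still holding it; no verdict was reported.

**Reading:**
- I held the reader on the label for more than 1.5 s from about 9 cm. The arm hid the beam, so I could not see it land; its position comes from calculation only.
- The tail looked 0 to 4 degrees nose-down, so I moved the reader 5 mm forward to allow for it. The worst case I worked out puts the beam about 10 mm off the label centre, against a limit of 15 mm.

**Flap:**
- **Alignment:** I estimate the knuckle hole at +0.5 mm fore-and-aft, +0.3 mm along the axis and 0.0 mm in height from the jamb's hole axis. The hinge axes are within about 0.01 rad and the flap is level.
- **Fore-and-aft check:** A gentle touch on the leaf came at +5.4 mm where I expected 5.0 mm, so I backed off. I set the final position from that touch.
- **Force:** The reading at the end is only the flap's weight, so it is not pressing on the jamb.
- **Disagreement:** The side camera showed edges about 1.5 px higher than calculated for the jamb and the flap alike, so their relative fit should be unaffected.

**Everything else:** In the last top picture the reader lies flat, and the two other flaps, tray, can, bottle and slide box are where they started. The arm hid most of the screwdriver, so I could not check that one.

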